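Index the dial of a lever press, load a block and press it

TASK

Turn the dial plate of the bench press by its centre bar until the rectangular nest faces the loading point at the front (the index pin), and only then set the drilled steel block down flat inside that nest and let go of it. Then swing the sprung lever over and down to its stop, keep it there for one second, and let it go all the way back up to its rest, leaving the block seated and the dial in line. Leave the other things on the table alone.

Things in the scene. Friction and masses are not known exactly. Their poses are not given: they have to be found in the camera images.
- press: Grey bench press, fixed to the table; round base 244 mm across. Origin on the table under the dial's axis; its +x points away from the robot side, +y to its left, z up. Its front (-x) has a thin upright index pin, 8 mm across and 31 mm high, 133 mm from the dial axis: the loading point lies in front, 68 mm from the axis at -x. The two lever cheeks stand at x -68, y +135, up to z 113 mm.
- dial (a joint): Angle (rad) of the steel dial plate (230 mm across, top face at z 34 mm) about the upright dial axis. 0 = the rectangular nest is exactly at the front loading point, in line with the index pin; grows counter-clockwise seen from above. It starts positive (nest turned to the right of the front, seen by the robot). Plain friction of 0.2 N m, no detent; turns freely from -1.7 to 1.7 and stays where it is left.
- dial_grip (a point): Point on the dial axis at z 70 mm, at the height to grip the upright steel bar on the middle of the dial: bar 46 mm long (x axis, radial towards the rectangular nest at -x), 14 mm thick (y axis), standing from z 38 to 88 mm. It turns with the dial.
- nest (a point): Centre of the floor (z 34 mm) of the rectangular nest, 68 mm from the dial axis. Its -x axis points radially outward. Inside 70 mm radially (x) by 58 mm across (y), walled by rails 6 mm high and 5 mm thick, top at z 40 mm. The dial's other two nests, 120 degrees away, are a round ring and a pair of narrow rails; they do not fit the block.
- block_center (a point): Centre of the loose dark steel block with a 12 mm hole in its top, 50 mm (x) by 62 mm (y) by 36 mm high, about 0.8 kg; starts on the table standing on its base. Half a turn makes no difference. In the nest its 62 mm side lies radially.
- lever_hinge (a point): Pivot of the lever, 95 mm above the table, at x -68, y +135 mm from the press's origin; its axes are those of the press. The pivot axis runs along the press's x.
- lever (a joint): Lever angle (rad). 0 = rest, arm upright and leaning 0.14 rad outward (to the press's +y, its left); grows as it swings over to the press's -y and down; 1.71 = stop, arm level above the nest, pad 1 mm above a seated block. A spring always pulls it back to 0; about 7 N at the handle, square to the arm, holds it at the stop.
- lever_handle (a point): Middle of the free part of the black round handle on the arm's end, 205 mm from the pivot axis: a bar 18 mm thick and 75 mm long that runs from the arm along the press's -x; this point is 45 mm in front of the arm's middle plane. At rest it is about 298 mm above the table, at the stop 95 mm. It turns with the lever.
- tube: Bystander: grey tube stub standing upright, 45 mm across, 62 mm high; origin at the centre of its foot.
- flange: Bystander: pipe flange lying flat, 90 mm across, 24 mm high; origin at the centre of its underside.
Not all that is in view belongs to the job. Leave any orange or purple look-alike of the part that bears block_center alone.

How it is judged:
By the outcome, as a careful person would: the job done as asked, in the order asked, and still so for the second after the job is handed in, with the robot touching nothing.
It also fails if it takes over 72 s, if anything falls off the work surface, if the arm or the gripper's body presses on something with over 40 N, if the wrist force passes 120 N, or if a joint passes its speed limit or range.

ROBOT

A 6-joint arm with a two-finger parallel gripper is mounted at the origin on the work surface; the furniture and walls round the work are solid. World frame = base frame: x ahead of the robot, y to its left, z up, the work surface at z = 0. Lengths are in mm, angles in rad, forces in N, time in s.
With the tool pointing down it reaches from about 325 to 775 mm from the base axis. Payload 9.3 kg.
Tool frame: the origin (TCP) lies midway between the tips of the shut fingers; the grasp point (between the pads) lies 19 mm behind it; z points along the fingers, y is the line along which they close (so a half turn about z gives the same grasp; the last joint's range is limited). The gripper opens to 85 mm and grips with 20 to 120 N. Pads are 22 mm wide; open, the fingers measure 114 mm over their backs; the gripper's body (76 mm by 85 mm) begins 54 mm behind the grasp point. The pads swing forward as they close: fully open they stand 13 mm farther back than shut.
Start: joints at [1.052, 0.259, 0.021, 1.334, 0, 1.418], TCP at [196.734, 513.607, 231.279] pointing down, gripper open.
Joint ranges: [-3.04, 3.04], [-0.91, 1.82], [-1.04, 1.36], [-1.92, 1.95], [-1.52, 1.45], [-3.14, 3.14]. Speed limits (rad/s): [2.22, 2.22, 2.79, 3.14, 3.14, 3.14].

INTERFACE

Orientations are given as a rotation vector (axis times angle).
In Python, from plant import move_pose, move_linear, move_j, command_gripper, dwell, solve_ik, get_state, read_camera, PlanningError, hand_in gives the robot as it stands. Calls block until the motion is done:
- move_pose(position, orientation): joint-space move of the TCP to a pose.
- move_linear(position, rot=None, rate=150, stop_force=None): straight line of the TCP; rot=None keeps the orientation; rate is the mean speed in mm/s. With stop_force (N) it stops when the force on the tool has changed by that much, and returns True; else False.
- move_j(angles): joint-space move.
- command_gripper(opening): finger opening in mm; the grip force is fixed at half the most; returns when the fingers have stopped.
- dwell(seconds).
- solve_ik(position, orientation): joint angles nearest the present ones, or None.
- get_state(): the state.
- read_camera(name): name is "scene" or "top" or "wrist"; returns a dict with "image" (420x560x3 uint8, red, green, blue), "z_map" (420x560 float32, mm along the optical axis (not along the pixel's ray), 0 where there is no reading), "camera_matrix" (3x3 intrinsics, pixels), "dist_coeffs" ([k1, k2, p1, p2, k3] as OpenCV has them; the pictures are not rectified), "R" (3x3) and "t" (3): a world point X has camera coordinates R X + t; the wrist camera has in their place "mount" (4x4, takes a point from camera to tool coordinates, whose origin is the TCP and whose axes are the flange's). Camera axes: x right, y down, z forward; pixel columns grow to the right and rows downward; lengths in mm; the calibration is good to about 2 mm. A picture is of the moment at which its call begins: read the wrist's pose just before it.
A pose or a line that the arm cannot do raises PlanningError and nothing moves.
- hand_in(): hands the job in; it is judged then, once.
The state is a dict: "clock": time; "qpos": joint angles; "joint_velocities": joint speeds; "effort": joint torques, N m; "ee_pos": TCP position; "tcp_rot": TCP orientation; "force": force on the tool from outside, world axes, zero at the start; "ft_torque": the same for the moment, N m; "finger_gap": finger opening in mm; "finger_force": force on a finger pad.
Only numpy, scipy, OpenCV 4.12 (cv2) and the standard library are available. Lean on these libraries where they do the work, as an engineer would, in place of code of your own. Each camera call takes 0.05 s, during which the arm holds its last target. There are 200 camera calls.

## Working session

There is one attempt and no reset: what is moved stays moved. The work goes in short steps, each a Python script; the robot and the scene stay as the last script left them, time stands still between calls to the robot, and variables do not carry over. Pictures are saved under pics/ and viewed, at most 14 in all, crops included, and the job is handed in when it is done.

```bash
ls; mkdir -p pics; python3 - <<'E'
from plant import *
import cv2,numpy as np,pickle
d={}
for n in("scene","top"):
    c=read_camera(n);d[n]=c;cv2.imwrite(f"pics/{n}0.png",c["image"][:,:,::-1]);print(n,c["camera_matrix"].tolist(),np.round(c["R"],3).tolist(),np.round(c["t"]),c["dist_coeffs"])
pickle.dump(d,open("c0.pkl","wb"))
s=get_state();print(s)
E
```

```text
pics
scene [[533.3756347698394, 0.0, 282.23833407585806], [0.0, 533.3756347698394, 208.54331492693342], [0.0, 0.0, 1.0]] [[0.632, -0.775, 0.003], [-0.416, -0.343, -0.842], [0.654, 0.531, -0.539]] [-243.  329. 1607.] [-0.00226735  0.          0.          0.          0.        ]
top [[439.90248394715366, 0.0, 285.7721156087172], [0.0, 439.90248394715366, 207.9886182838033], [0.0, 0.0, 1.0]] [[-0.029, -0.999, -0.016], [-0.991, 0.031, -0.127], [0.128, 0.012, -0.992]] [  30.  411. 1510.] [-0.08999136  0.          0.          0.          0.        ]
{'clock': 0.1, 'qpos': array([1.05240586e+00, 2.59127993e-01, 2.08445444e-02, 1.33372299e+00,
       2.31010349e-06, 1.41823185e+00]), 'joint_velocities': array([ 1.34923907e-03, -7.44205154e-04,  1.50029377e-03,  5.30330526e-05,
       -1.45994095e-03,  1.15029552e-03]), 'effort': array([ 5.29402576e-03, -5.56691444e+01,  3.45071018e+01,  1.16129767e-02,
       -1.32633331e-04,  2.31569823e-05]), 'ee_pos': array([196.60259332, 513.38460305, 230.73363939]), 'tcp_rot': array([-5.71366219e-01, -3.08879023e+00,  1.79344802e-03]), 'force': array([0.44719547, 0.24411253, 0.00959099]), 'ft_torque': array([ 0.037702  , -0.05236654,  0.06745672]), 'finger_force': 0.0, 'finger_gap': 85.31992177299404}
```

View pics/scene0.png

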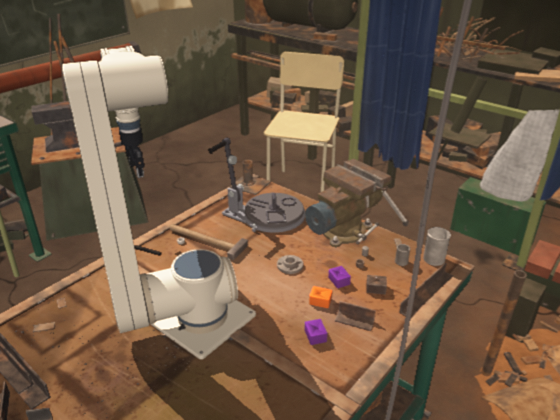

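View pics/top0.png

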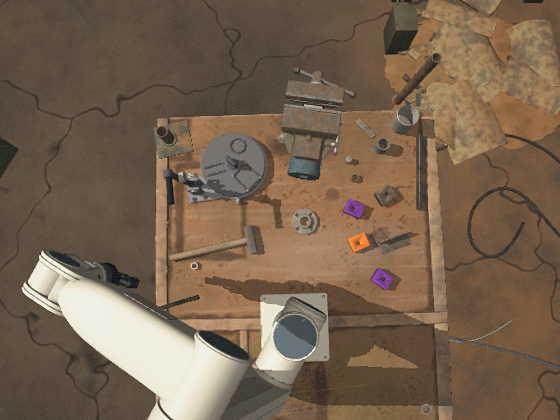

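Scene: the press is at top px (234,167) with its lever at (175,185), and the flange is at (305,221). Block candidates in the top view are purple (354,209), purple (382,279), orange (359,242), an angle-iron scrap (397,243) and a dark grey cube (386,196). I choose the dark grey one and check it in a close crop.

```bash
cat > h.py <<'E'
import numpy as np,cv2
from plant import *
def ray(c,uv):
    p=cv2.undistortPoints(np.array(uv,float).reshape(-1,1,2),c["camera_matrix"],np.array(c["dist_coeffs"])).reshape(-1,2)
    return np.c_[p,np.ones(len(p))]
def wpose(c,s):  # wrist cam: fill R,t from state
    T=np.eye(4);T[:3,:3]=cv2.Rodrigues(np.array(s["tcp_rot"]))[0];T[:3,3]=s["ee_pos"]
    M=T@np.array(c["mount"]);c["R"]=M[:3,:3].T;c["t"]=-M[:3,:3].T@M[:3,3];return c
def onplane(c,uv,z):
    R=np.array(c["R"]);o=-R.T@np.array(c["t"]);d=ray(c,uv)@R
    return o+d*((z-o[2])/d[:,2])[:,None]
def cloud(c):
    z=np.array(c["z_map"],float);h,w=z.shape
    uv=np.stack(np.meshgrid(np.arange(w),np.arange(h)),-1).reshape(-1,2)
    P=(ray(c,uv)*z.reshape(-1,1)-np.array(c["t"]))@np.array(c["R"])
    P[z.reshape(-1)==0]=np.nan
    return P.reshape(h,w,3)
def proj(c,X):
    return cv2.projectPoints(np.array(X,float).reshape(-1,1,3),cv2.Rodrigues(np.array(c["R"]))[0],np.array(c["t"],float),c["camera_matrix"],np.array(c["dist_coeffs"]))[0].reshape(-1,2)
def down(yaw): # tool down; tool y axis (closing) at world angle yaw
    y=np.array([np.cos(yaw),np.sin(yaw),0]);z=np.array([0,0,-1.]);x=np.cross(y,z)
    return cv2.Rodrigues(np.c_[x,y,z])[0].ravel()
E
python3 - <<'E'
from h import *
import pickle
d=pickle.load(open("c0.pkl","rb"));c=d["top"];P=cloud(c);im=c["image"]
a=cv2.resize(im[120:215,160:275],None,fx=4.5,fy=4.5,interpolation=cv2.INTER_CUBIC)
b=cv2.resize(im[175:222,340:410],(280,a.shape[0]*280//280),interpolation=cv2.INTER_CUBIC) if 0 else cv2.resize(im[175:222,340:410],None,fx=4,fy=4,interpolation=cv2.INTER_CUBIC)
o=np.zeros((a.shape[0],a.shape[1]+b.shape[1],3),np.uint8);o[:,:a.shape[1]]=a;o[:b.shape[0],a.shape[1]:]=b
cv2.imwrite("pics/crop1.png",o[:,:,::-1]);print(o.shape)
# block: cluster of points z 25..45 near px
sub=P[180:212,372:402];g=im[180:212,372:402].astype(int)
m=(sub[...,2]>28)&(sub[...,2]<46)
pt=sub[m];print("block",len(pt),pt.mean(0),cv2.minAreaRect(pt[:,:2].astype(np.float32)))
# dial: points z in 26..44
sub=P[120:215,155:280];m=(sub[...,2]>29)&(sub[...,2]<40)
pt=sub[m];print("dial",len(pt),cv2.minEnclosingCircle(pt[:,:2].astype(np.float32)),np.median(pt[:,2]))
q=sub[(sub[...,2]>70)];print("high",len(q));print(np.round(q[::4]).tolist())
print("flange",P[221,305],P[211,305],'table',P[180,360])
E
```

```text
(428, 798, 3)
block 247 [ 445.40349413 -332.58483235   35.19183745] ((445.5804138183594, -333.1800231933594), (49.942893981933594, 62.633705139160156), 30.13223648071289)
dial 2656 ((602.0255126953125, 277.901611328125), 194.94264221191406) 34.09586458266574
high 823
[[701.0, 440.0, 113.0], [701.0, 427.0, 110.0], [699.0, 438.0, 108.0], [696.0, 422.0, 114.0], [697.0, 443.0, 101.0], [698.0, 430.0, 97.0], [694.0, 447.0, 100.0], [698.0, 437.0, 86.0], [687.0, 453.0, 113.0], [694.0, 447.0, 89.0], [698.0, 437.0, 75.0], [683.0, 453.0, 115.0], [692.0, 448.0, 84.0], [680.0, 417.0, 118.0], [681.0, 451.0, 108.0], [691.0, 447.0, 77.0], [689.0, 417.0, 79.0], [683.0, 450.0, 89.0], [679.0, 416.0, 98.0], [681.0, 451.0, 85.0], [676.0, 416.0, 98.0], [671.0, 448.0, 106.0], [670.0, 421.0, 105.0], [679.0, 415.0, 74.0], [665.0, 426.0, 110.0], [674.0, 421.0, 81.0], [662.0, 439.0, 113.0], [664.0, 428.0, 103.0], [668.0, 418.0, 87.0], [662.0, 440.0, 99.0], [664.0, 424.0, 91.0], [660.0, 441.0, 95.0], [663.0, 431.0, 82.0], [661.0, 442.0, 79.0], [662.0, 429.0, 73.0], [590.0, 213.0, 86.0], [586.0, 213.0, 87.0], [5
[... 3299 characters left out ...]
4.0, 98.0], [473.0, 305.0, 75.0], [433.0, 349.0, 304.0], [469.0, 341.0, 84.0], [466.0, 324.0, 101.0], [429.0, 356.0, 309.0], [430.0, 345.0, 305.0], [427.0, 352.0, 304.0], [428.0, 342.0, 295.0], [423.0, 348.0, 308.0], [421.0, 358.0, 303.0], [421.0, 345.0, 306.0], [418.0, 353.0, 308.0], [419.0, 344.0, 300.0], [414.0, 347.0, 309.0], [412.0, 353.0, 309.0], [412.0, 343.0, 302.0], [409.0, 348.0, 306.0], [407.0, 355.0, 303.0], [407.0, 343.0, 302.0], [403.0, 347.0, 308.0], [401.0, 354.0, 304.0], [400.0, 341.0, 309.0], [397.0, 354.0, 307.0], [398.0, 344.0, 300.0]]
flange [366.09020939 -48.6196425    1.15165388] [400.71085063 -49.59453863   9.30163495] table [ 506.22989835 -249.78415171    6.88769008]
```

View pics/crop1.png

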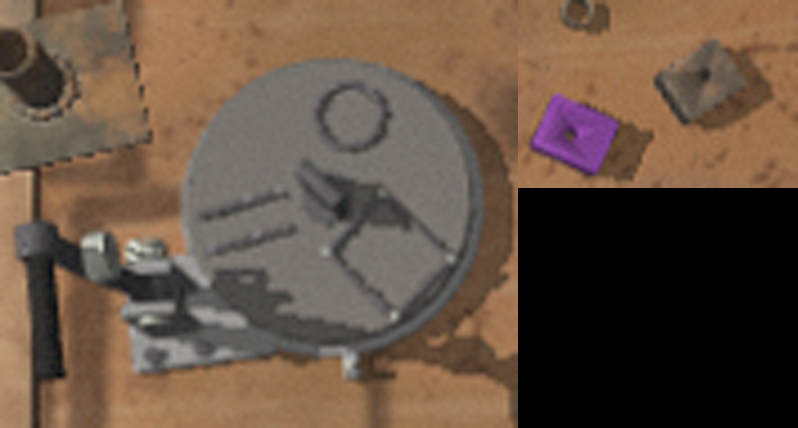

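The crop shows the dark block with its hole at px (386,196), 50 x 62.6 mm, which fits the description. It also shows the pin at px (238,201), the nest turned to the lower right, the bar at about (232,165), and the handle on the left. Next I'll fit the press pose.

```bash
python3 - <<'E'
from h import *
import pickle
from scipy.optimize import least_squares
d=pickle.load(open("c0.pkl","rb"));c=d["top"];P=cloud(c);im=c["image"]
z=P[...,2];m=((z>30)&(z<38.5)).astype(np.uint8);m[:, :195]=0;m[:,275:]=0;m[:130]=0;m[205:]=0
n,l,st,ce=cv2.connectedComponentsWithStats(m);k=1+np.argmax(st[1:,4]);q=P[l==k]
hull=cv2.convexHull(q[:,:2].astype(np.float32)).reshape(-1,2).astype(float)
f=least_squares(lambda p:np.hypot(*(hull-p[:2]).T)-p[2],[570,205,115],loss="soft_l1");print("dial",f.x,len(q),np.median(q[:,2]))
C=f.x[:2]
bar=P[(z>78)&(z<95)&(np.hypot(P[...,0]-C[0],P[...,1]-C[1])<40)]
r=cv2.minAreaRect(bar[:,:2].astype(np.float32));e=np.linalg.svd(bar[:,:2]-bar[:,:2].mean(0))[2][0];print("bar",len(bar),r,np.degrees(np.arctan2(e[1],e[0])),np.median(bar[:,2]))
H=P[(z>285)&(P[...,0]>380)&(P[...,0]<520)&(P[...,1]>320)&(P[...,1]<385)];h=cv2.minAreaRect(H[:,:2].astype(np.float32))
A=H[H[:,0]<480];e=np.linalg.svd(A[:,:2]-A[:,:2].mean(0))[2][0];print("handle",h,np.degrees(np.arctan2(e[1],e[0])),A.mean(0),A[:,0].min(),A[:,2].max())
pp=onplane(c,[(238,199.5)],31)[0];print("pin",pp,np.hypot(*(pp[:2]-C)),np.degrees(np.arctan2(*(C-pp[:2])[::-1])))
# nest rail corners seen in crop at (326,250),(395,315),(450,258),(385,190) /4.5
uv=np.array([(326,250),(395,315),(450,258),(385,190)])/4.5+[160,120]
N=onplane(c,uv,40)[:,:2];print(N,N.mean(0),np.hypot(*(N.mean(0)-C)),np.degrees(np.arctan2(*(C-N.mean(0))[::-1])))
for z0 in(36,):
    b=P[175:222,365:405];b=b[(b[...,2]>25)&(b[...,2]<45)]
    print(cv2.minAreaRect(b[:,:2].astype(np.float32)))
E
```

```text
dial [572.34399336 201.50004714 113.5192317 ] 2301 34.041959821428925
bar 54 ((572.2947998046875, 201.9894561767578), (42.44209289550781, 12.722057342529297), 43.04348373413086) -137.10343528384414 86.5582016696651
handle ((448.7580871582031, 354.81884765625), (103.44367980957031, 27.19209098815918), 4.163214206695557) -173.41741517631596 [438.97716137 350.60274299 304.49613118] 397.29660339824665 313.04873415306383
pin [445.91662454 183.9892648   31.        ] 127.63427081346596 7.885564669997969
[[530.11195742 201.23796545]
 [476.9574681  148.17919341]
 [520.51416973 104.53606534]
 [576.3895755  154.3341525 ]] [525.99329269 152.07184418] 67.76086408507376 46.84035567342474
((445.5804138183594, -333.1800231933594), (49.942893981933594, 62.633705139160156), 30.13223648071289)
```

```bash
python3 - <<'E'
from h import *
import pickle
R=down(np.radians(90+43))
s=get_state()
import sys
move_linear([150,395,330])
yaws=[np.radians(a) for a in(133,-47)]
for y in yaws: 
    q=solve_ik([385,115,400],down(y));print(np.round(q,2) if q is not None else None)
q=[solve_ik([385,115,400],down(y)) for y in yaws]
q=[(abs(a[5]),y) for a,y in zip(q,yaws) if a is not None]
y=min(q)[1];print("yaw",np.degrees(y))
move_pose([385,115,400],down(y));move_linear([530,185,380],rate=300)
s=get_state();c=wpose(read_camera("wrist"),s);pickle.dump(c,open("w1.pkl","wb"));cv2.imwrite("pics/w1.png",c["image"][:,:,::-1])
print(s["clock"],s["ee_pos"],s["qpos"],-c["R"].T@c["t"],proj(c,[(572.3,201.7,88),(446,184,31)]))
E
```

```text
[ 0.08  0.    0.14  1.71  0.   -0.67]
[0.08 0.   0.14 1.71 0.   2.47]
yaw 133.0
3.7917 [529.89708912 185.61752961 379.39140876] [ 1.87497168e-01  2.88195674e-01  4.36172894e-01  1.72010812e+00
 -2.95990424e-05 -5.63944532e-01] [478.45473654 136.7550246  522.26776786] [[266.06823124 207.51958809]
 [319.5782489  124.56062891]]
```

View pics/w1.png

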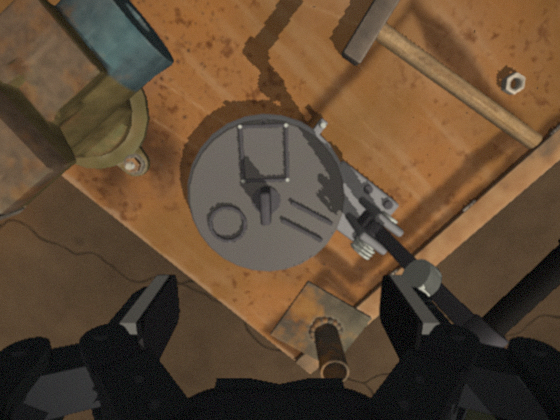

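The wrist view shows the nest corners near (239,126), (287,125), (289,181) and (241,181), the bar top at (266,205), and the pin top near (320,124).

```bash
python3 - <<'E'
from h import *
import pickle
from scipy.optimize import least_squares
c=pickle.load(open("w1.pkl","rb"));P=cloud(c);z=P[...,2]
d=np.hypot(P[...,0]-572,P[...,1]-202)
q=P[(z>31)&(z<36.5)&(d<125)];hull=cv2.convexHull(q[:,:2].astype(np.float32)).reshape(-1,2).astype(float)
f=least_squares(lambda p:np.hypot(*(hull-p[:2]).T)-p[2],[572,202,115],loss="soft_l1");print("dial",f.x,np.median(q[:,2]));C=f.x[:2]
bar=P[(z>80)&(z<95)&(d<40)];r=cv2.minAreaRect(bar[:,:2].astype(np.float32));print("bar",len(bar),r)
a=P[100:150,305:335].reshape(-1,3);dd=np.hypot(*(a[:,:2]-C).T);pin=a[(a[:,2]>15)&(a[:,2]<40)&(dd>120)&(dd<150)];t=pin[pin[:,2]>25]
for p in(pin,t): print("pin",len(p),p.mean(0),np.degrees(np.arctan2(*(C-p.mean(0)[:2])[::-1])),np.hypot(*(p.mean(0)[:2]-C)))
N=onplane(c,[(239,126),(287,125),(289,181),(241,181)],40)[:,:2];m=N.mean(0);print(N,m,np.hypot(*(m-C)),np.degrees(np.arctan2(*(C-m)[::-1])))
e=(N[0]+N[1]-N[2]-N[3]);print("radial dir",np.degrees(np.arctan2(-e[1],-e[0])))
# cheeks / hinge
h=P[(z>100)&(z<120)&(np.hypot(P[...,0]-490,P[...,1]-328)<45)];print("cheek",len(h),h.mean(0),cv2.minAreaRect(h[:,:2].astype(np.float32)))
# fit plate edges: base plate straight edge check
cr=cv2.resize(c["image"][100:150,290:350],None,fx=8,fy=8,interpolation=cv2.INTER_CUBIC);cv2.imwrite("pics/pin.png",cr[:,:,::-1])
E
```

```text
dial [575.03144373 201.41048817 114.65446582] 34.08253399810358
bar 348 ((574.87744140625, 200.54376220703125), (44.888179779052734, 13.83948040008545), 44.7873649597168)
pin 31 [442.94845421 187.02368301  29.52777291] 6.216291417243871 132.8642024145187
pin 27 [442.75705372 187.32410742  30.60348455] 6.078725583379167 133.02233036044868
[[523.21414591 104.16601468]
 [477.39849757 151.08401824]
 [531.38561716 206.32703169]
 [578.32737747 156.25640669]] [527.58140953 154.45836783] 66.75333213374721 44.6978024711926
radial dir 44.532252809003495
cheek 1063 [497.21937995 325.08009624 109.72939111] ((498.6881408691406, 328.56634521484375), (62.396968841552734, 43.340816497802734), 6.061528205871582)
```

View pics/pin.png

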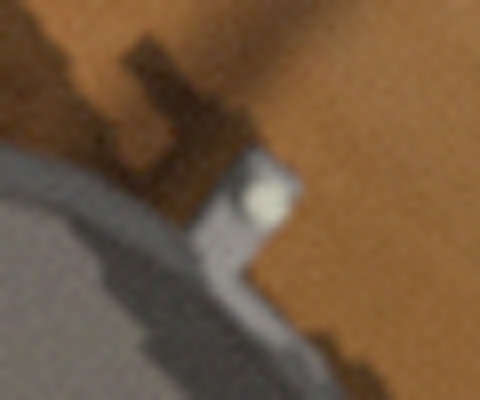

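Fits agree with the given sizes: dial radius 114.7, pin at 133 mm, press yaw 6.1°, nest and bar at 44.7°. I'll grip the bar and turn it -38.6°.

```bash
python3 - <<'E'
from h import *
import pickle
R=down(np.radians(134.7))
command_gripper(60)
move_pose([575,201.2,150],R)
print(move_linear([575,201.2,51],rate=120,stop_force=15),get_state()["ee_pos"])
command_gripper(0)
s=get_state();print(s["finger_gap"],s["force"],s["ee_pos"],s["finger_force"])
q=np.array(s["qpos"]);q[5]+=np.radians(38.6)/2;move_j(q);q[5]+=np.radians(38.6)/2;move_j(q)
s=get_state();print(s["force"],s["ft_torque"],s["ee_pos"],s["clock"],cv2.Rodrigues(np.array(s["tcp_rot"]))[0][:,1])
command_gripper(60)
move_linear([575,201.2,150],rate=200)
move_linear([530,190,380],rate=300)
dwell(0.2)
s=get_state();c=wpose(read_camera("wrist"),s);pickle.dump(c,open("w2.pkl","wb"));cv2.imwrite("pics/w2.png",c["image"][:,:,::-1])
P=cloud(c);z=P[...,2];d=np.hypot(P[...,0]-575,P[...,1]-201)
bar=P[(z>80)&(z<95)&(d<40)];print("bar",cv2.minAreaRect(bar[:,:2].astype(np.float32)))
from scipy.optimize import least_squares
q=P[(z>31)&(z<36.5)&(d<125)];hull=cv2.convexHull(q[:,:2].astype(np.float32)).reshape(-1,2).astype(float)
f=least_squares(lambda p:np.hypot(*(hull-p[:2]).T)-p[2],[572,202,115],loss="soft_l1");print("dial",f.x);C=f.x[:2]
pin=P[(z>25)&(z<40)&(d>125)&(d<142)&(P[...,0]<470)&(abs(P[...,1]-187)<20)];print("pin",len(pin),pin.mean(0),np.degrees(np.arctan2(*(C-pin.mean(0)[:2])[::-1])));print(s["clock"])
E
```

```text
False [575.54307767 201.3035071   51.89971466]
13.118016806735202 [-3.75254077  2.93348067  5.86662799] [574.71376254 201.73405239  51.55507048] 61.289613246917725
[-0.76695643  0.93619934  0.4956172 ] [-0.11868263  0.00521975 -0.20533458] [574.76117993 201.60223568  51.55746988] 7.4417 [-1.12734281e-01  9.93624899e-01  7.35812457e-04]
bar ((574.34033203125, 201.22647094726562), (45.037288665771484, 12.08291244506836), 6.288948059082031)
dial [574.83237385 201.72676762 114.77309326]
pin 28 [443.21572076 186.66001254  30.79489082] 6.530480636371307
9.725
```

View pics/w2.png

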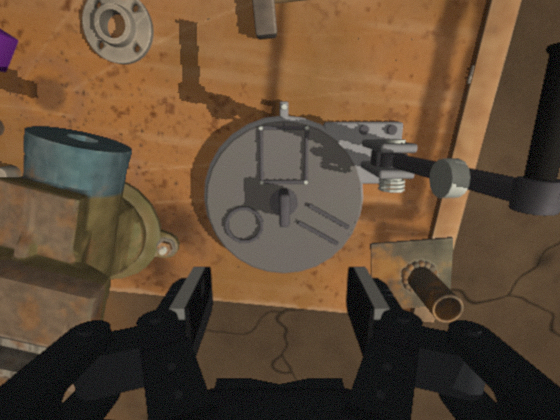

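The nest is in line: bar at 6.3°, pin at 6.1–6.5°, nest centre near px (284,155). Now the block.

```bash
python3 - <<'E'
from h import *
import pickle
c=pickle.load(open("w2.pkl","rb"));N=onplane(c,[(262,127),(307,127),(305,183),(262,183)],40)[:,:2];print("nest",N.mean(0),np.degrees(np.arctan2(*(N[2]+N[3]-N[0]-N[1])[::-1])))
move_pose([440,-325,240],down(np.radians(30)));command_gripper(85);dwell(.1)
s=get_state();c=wpose(read_camera("wrist"),s);pickle.dump(c,open("w3.pkl","wb"));cv2.imwrite("pics/w3.png",c["image"][:,:,::-1])
P=cloud(c);z=P[...,2];m=(z>31)&(z<41)&(np.hypot(P[...,0]-445,P[...,1]+333)<50)
q=P[m];print("block",len(q),q.mean(0),cv2.minAreaRect(q[:,:2].astype(np.float32)),c["image"][m].mean(0),s["clock"],proj(c,[(445,-333,36)]))
E
```

```text
nest [508.29926719 195.0175047 ] 5.433556442559625
block 2636 [ 447.24997131 -331.77083216   35.92654876] ((447.9149475097656, -333.4084167480469), (49.32991409301758, 62.46466827392578), 31.206430435180664) [91.72382398 74.47116844 58.5223824 ] 12.2 [[278.31634931 198.54640217]]
```

View pics/w3.png

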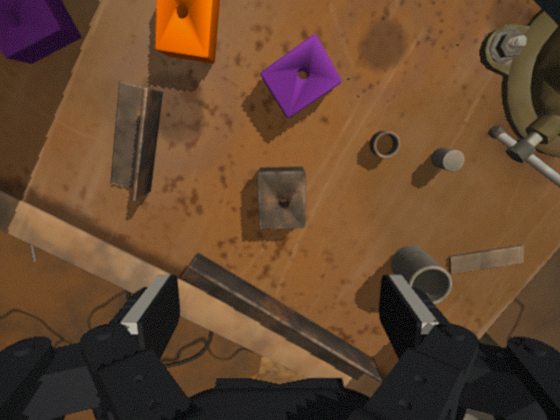

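The close view confirms the drilled dark block at (281,198), upright and clear of its neighbours. I'll grasp it and carry it over the nest.

```bash
python3 - <<'E'
from h import *
R=down(np.radians(31))
move_pose([447.5,-333,90],R);command_gripper(72)
print(move_linear([447.5,-333,10],rate=90,stop_force=15))
command_gripper(30)
s=get_state();print(s["finger_gap"],s["ee_pos"],s["force"],s["finger_force"])
move_linear([447.5,-333,290],rate=250)
s=get_state();print(s["finger_gap"],s["force"],s["clock"])
move_pose([507.8,194.4,260],down(np.radians(96.3)))
move_linear([507.8,194.4,75],rate=200)
s=get_state();print(s["finger_gap"],s["force"],s["ee_pos"],s["clock"])
c=read_camera("top");import pickle;pickle.dump(c,open("t2.pkl","wb"))
s=get_state();w=wpose(read_camera("wrist"),s);pickle.dump(w,open("w4.pkl","wb"))
o=np.hstack([cv2.resize(c["image"][120:215,160:275],(400,330),interpolation=cv2.INTER_CUBIC),cv2.resize(w["image"],(400,330))])
cv2.imwrite("pics/p4.png",o[:,:,::-1])
E
```

```text
False
48.56535580319826 [ 447.84973512 -333.23082044   10.84092041] [-0.49775704  1.22200684  5.06016929] 63.76343607902527
48.90402662223423 [ 0.09005953 -0.30707643 -8.49585793] 15.8333
49.256494369732025 [ 0.50370873 -0.6504063  -8.10947138] [508.60236632 194.35031716  75.99750633] 18.8333
```

View pics/p4.png

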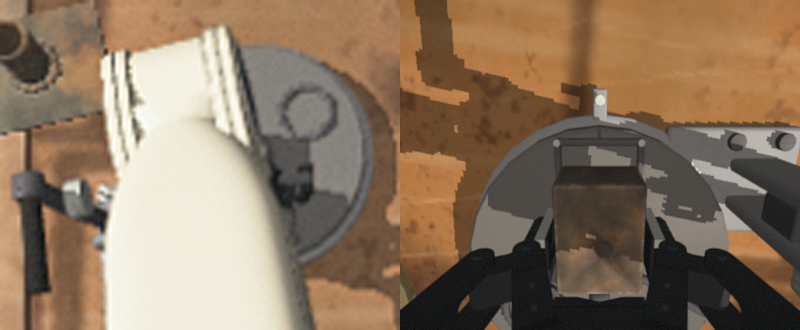

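The block is held squarely, with the nest rails visible beyond it and centred in line with the pin. I'll check the block's pose numerically and then lower it.

```bash
python3 - <<'E'
from h import *
import pickle
w=pickle.load(open("w4.pkl","rb"));P=cloud(w);z=P[...,2];m=(z>97)&(z<107)&(np.hypot(P[...,0]-508,P[...,1]-194)<45)&(w["image"].astype(int)[...,0]-w["image"][...,2]>12)
q=P[m];r=cv2.minAreaRect(q[:,:2].astype(np.float32));print(len(q),r,np.median(q[:,2]))
s=get_state()
tgt=np.array([507.8,194.4]);off=np.clip(np.array(r[0])-s["ee_pos"][:2],-3,3);ok=abs(sorted(r[1])[1]-62)<3 and abs(sorted(r[1])[0]-50)<3
if not ok: off=np.zeros(2)
p=tgt-off-(s["ee_pos"][:2]-[507.8,194.4]);print("off",off,ok,p)
move_linear([*p,56],rate=100)
hit=move_linear([*p,43],rate=25,stop_force=6)
s=get_state();print(hit,s["ee_pos"],s["force"],s["finger_gap"],s["clock"])
c=wpose(read_camera("wrist"),s);pickle.dump(c,open("w5.pkl","wb"));cv2.imwrite("pics/w5.png",c["image"][:,:,::-1])
E
```

```text
17144 ((509.3672180175781, 194.46115112304688), (62.535560607910156, 76.85523986816406), 6.454753875732422) 101.50550409831726
off [0. 0.] False [506.98805044 194.31040491]
True [507.08320093 194.33077189  44.8329095 ] [-1.53914589  0.90261713  5.85782336] 48.94553743755348 19.7417
```

View pics/w5.png

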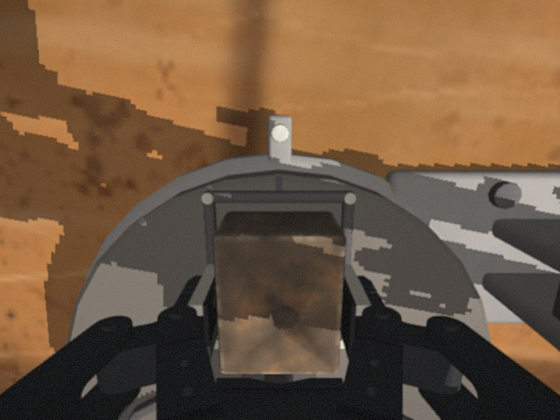

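The block is inside the rails and stopped at exactly floor height (44.8 = 34 + 10.8). I'll release it, rise and check.

```bash
python3 - <<'E'
from h import *
import pickle
command_gripper(62);move_linear([507,194.3,120],rate=80);move_linear([500,193.5,330],rate=250);dwell(.1)
s=get_state();c=wpose(read_camera("wrist"),s);pickle.dump(c,open("w6.pkl","wb"));cv2.imwrite("pics/w6.png",c["image"][:,:,::-1])
P=cloud(c);z=P[...,2];d=np.hypot(P[...,0]-508,P[...,1]-194)
q=P[(z>64)&(z<76)&(d<38)];print("block",len(q),cv2.minAreaRect(q[:,:2].astype(np.float32)),np.median(q[:,2]),q[:,2].std())
d=np.hypot(P[...,0]-575,P[...,1]-201.5);bar=P[(z>80)&(z<95)&(d<40)&(P[...,0]>545)];print("bar",cv2.minAreaRect(bar[:,:2].astype(np.float32)))
pin=P[(z>25)&(z<40)&(d>125)&(d<142)&(P[...,0]<470)&(abs(P[...,1]-187)<20)];print("pin",pin.mean(0))
h=P[(z>285)&(z<320)];print("handle seen",len(h),cv2.minAreaRect(h[:,:2].astype(np.float32)) if len(h) else "")
print(s["clock"])
# lever path IK
C=np.array([575,201.5]);a=np.radians(6.3);Rm=np.array([[np.cos(a),-np.sin(a)],[np.sin(a),np.cos(a)]])
for th in np.linspace(0,1.71,4):
    b=th-.14;xy=C+Rm@[-113,135-205*np.sin(b)];zz=95+205*np.cos(b);q=solve_ik([*xy,zz-19],down(np.radians(96.3)));print(np.round(xy),round(zz),q is not None and np.round(q,2))
E
```

```text
block 2039 ((507.6024475097656, 193.82119750976562), (61.1843147277832, 49.87178421020508), 6.459835529327393) 70.01446390281444 0.8879063321498475
bar ((573.9940185546875, 201.10617065429688), (44.564537048339844, 13.501431465148926), 6.239887714385986)
pin [442.83266489 186.54512532  31.23320627]
handle seen 675 ((490.4137878417969, 345.4150695800781), (10.065496444702148, 23.103670120239258), 80.61348724365234)
22.275
[445. 352.] 298 [0.52 0.28 0.17 1.46 0.   0.41]
[457. 238.] 281 [0.32 0.19 0.01 1.39 0.   0.21]
[467. 152.] 206 [ 0.14  0.18 -0.2   1.19  0.    0.03]
[470. 120.] 95 [ 0.08  0.25 -0.41  0.91  0.   -0.03]
```

View pics/w6.png

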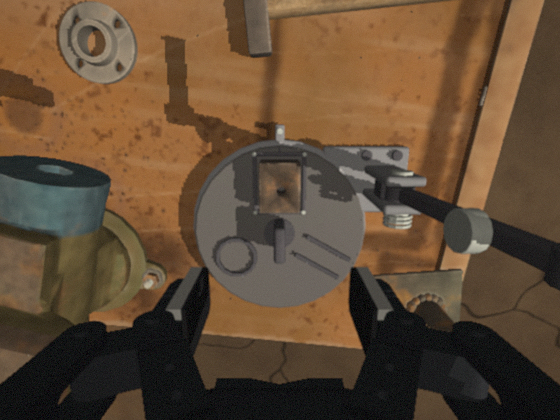

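The block is seated and centred (507.6,193.8, top 70.0), with the dial in line. The predicted handle line agrees with the earlier top-view fit. Next is the lever.

```bash
cat > lev.py <<'E'
from h import *
C=np.array([575,201.5]);a=np.radians(6.3);Rm=np.array([[np.cos(a),-np.sin(a)],[np.sin(a),np.cos(a)]])
def arc(th):
    b=th-.14;return np.array([*(C+Rm@[-113,135-205*np.sin(b)]),95+205*np.cos(b)-19])
R=down(np.radians(96.3))
E
python3 - <<'E'
from lev import *
import pickle
p=arc(0);move_linear([500,193.5,400],rate=300);move_pose([p[0],p[1],400],R);move_linear([p[0],p[1],p[2]+60],rate=200)
print(move_linear(p,rate=100,stop_force=10))
command_gripper(0);s=get_state();print(s["finger_gap"],s["finger_force"],s["ee_pos"]-p,s["force"],s["clock"])
if s["finger_gap"]>14:
    for th in np.linspace(0,1.6,11)[1:]:
        move_linear(arc(th),rate=200);s=get_state();print(round(th,2),np.round(s["ee_pos"]-arc(th),1),np.round(s["force"],1),round(s["finger_gap"],1),round(s["clock"],1))
        if np.linalg.norm(s["force"])>35: print("abort");break
E
```

```text
False
16.220176453713428 58.452188372612 [0.07852717 0.52096759 0.54967741] [-0.43627419  4.05487186  3.56523152] 25.1083
0.16 [0.  0.4 0.7] [-2.   6.   6.8] 15.6 25.4
0.32 [0.2 0.2 1.2] [-2.6  3.5 10.8] 16.0 25.7
0.48 [-0.   0.2  0.6] [-1.9  4.   6.7] 16.1 26.1
0.64 [-0.1 -0.1  0.2] [-2.2  2.8  5.9] 15.9 26.4
0.8 [0.2 0.7 0.1] [0.5 7.3 2.1] 16.4 26.7
0.96 [0.4 1.1 0. ] [2.2 8.2 1.9] 16.3 27.0
1.12 [0.5 1.1 0.3] [0.1 7.6 6.2] 16.3 27.3
1.28 [0.2 1.4 0. ] [-0.1 10.2  5.3] 15.9 27.6
1.44 [0.2 1.5 0.3] [-2.3  7.7  9.4] 16.5 28.0
1.6 [0.3 1.  0.2] [-2.   5.2  9.4] 16.0 28.3
```

```bash
python3 - <<'E'
from lev import *
import pickle
for th in(1.66,1.70): move_linear(arc(th),rate=60);s=get_state();print(th,np.round(s["ee_pos"]-arc(th),1),np.round(s["force"],1))
p=arc(1.71);hit=move_linear([p[0],p[1],p[2]-8],rate=25,stop_force=13)
s=get_state();print(hit,s["ee_pos"]-p,s["force"],s["finger_gap"],s["clock"])
dwell(1.3);s=get_state();print(s["ee_pos"]-p,s["force"],s["clock"])
c=wpose(read_camera("wrist"),s);pickle.dump(c,open("w7.pkl","wb"));cv2.imwrite("pics/w7.png",c["image"][:,:,::-1])
E
```

```text
1.66 [0.4 0.8 0.7] [-2.3  3.9  9.7]
1.7 [0.4 0.7 0.9] [-3.1  1.  13.3]
True [ 0.52144321  0.46198727 -6.03320561] [-5.17427375 -0.69224161 14.91013511] 15.98647625374407 29.3667
[ 0.52100951  0.46573476 -5.97543166] [-3.93190139 -1.18733351 13.86686124] 30.6667
```

View pics/w7.png

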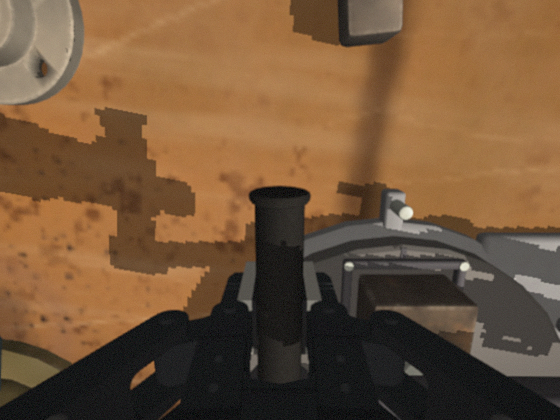

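The handle is gripped and the block is still in the nest. The TCP stopped 6 mm below the prediction, so I'll read the handle height from depth to see whether the stop was reached.

```bash
python3 - <<'E'
from lev import *
import pickle
c=pickle.load(open("w7.pkl","rb"));P=cloud(c)
for v in(200,215,230,245,260,280,300): print(v,np.round(P[v,270:291:5].reshape(-1,3),1).tolist())
s=get_state();print(s["ee_pos"])
E
```

```text
200 [[426.0, 112.1, 105.5], [425.9, 113.7, 105.5], [425.5, 115.3, 106.5], [425.5, 117.0, 105.4], [425.6, 118.6, 104.2]]
215 [[431.7, 112.7, 103.4], [431.2, 114.3, 104.4], [431.2, 116.0, 103.8], [431.0, 117.6, 103.8], [431.0, 119.3, 103.2]]
230 [[437.0, 113.2, 103.3], [436.9, 114.9, 103.1], [436.0, 116.5, 105.0], [436.3, 118.2, 103.6], [436.2, 119.9, 103.5]]
245 [[442.2, 113.8, 103.8], [441.8, 115.4, 104.3], [441.6, 117.1, 104.3], [441.7, 118.9, 103.5], [441.7, 120.6, 103.1]]
260 [[447.7, 114.3, 103.8], [447.5, 116.1, 103.9], [447.1, 117.8, 104.3], [447.1, 119.5, 103.9], [447.1, 121.3, 103.5]]
280 [[455.0, 115.1, 104.3], [455.0, 116.9, 104.1], [454.6, 118.6, 104.5], [455.0, 120.4, 103.2], [455.2, 122.3, 102.5]]
300 [[463.6, 116.0, 103.1], [462.5, 117.7, 104.6], [463.1, 119.6, 103.3], [462.5, 121.3, 104.0], [463.2, 123.2, 102.4]]
[470.8589299  119.99819553  70.21430081]
```

Handle top is at 104 mm (95 + 9), so the lever is at the stop and the fingers simply slid 6 mm. It has been held for 1.3 s. I'll guide it back up, release and retreat.

```bash
python3 - <<'E'
from lev import *
import pickle
o=np.array([.5,.5,-6])
for th in np.linspace(1.71,0.0,12)[1:]:
    move_linear(arc(th)+o,rate=180);s=get_state()
    if np.linalg.norm(s["force"])>35: print("abort",th,s["force"]);break
print(s["force"],s["ee_pos"]-arc(0),s["clock"])
command_gripper(50);dwell(.2);p=s["ee_pos"]
move_linear([p[0],p[1],400],rate=150);move_linear([390,180,420],rate=200);dwell(.3)
s=get_state();print(s["force"],s["finger_gap"],s["clock"])
c=read_camera("top");P=cloud(c);z=P[...,2]
H=P[(z>285)&(z<320)&(P[...,0]>380)&(P[...,0]<480)&(P[...,1]>320)&(P[...,1]<390)];print("handle",H.mean(0) if len(H) else None,len(H))
d=np.hypot(P[...,0]-573,P[...,1]-202);bar=P[(z>78)&(z<95)&(d<40)&(P[...,0]>545)];print("bar",len(bar),len(bar) and cv2.minAreaRect(bar[:,:2].astype(np.float32)))
w=wpose(read_camera("wrist"),s);P=cloud(w);z=P[...,2]
q=P[(z>64)&(z<76)&(np.hypot(P[...,0]-508,P[...,1]-194)<40)];print("block",len(q),len(q) and cv2.minAreaRect(q[:,:2].astype(np.float32)),np.median(q[:,2]))
d=np.hypot(P[...,0]-575,P[...,1]-201.5);bar=P[(z>80)&(z<95)&(d<40)&(P[...,0]>545)];print("bar",len(bar),len(bar) and cv2.minAreaRect(bar[:,:2].astype(np.float32)))
sc=read_camera("scene");im=np.hstack([cv2.resize(x["image"],(400,300)) for x in(c,w)]);im2=np.hstack([cv2.resize(sc["image"][120:260,180:320],(400,300)),np.zeros((300,400,3),np.uint8)])
cv2.imwrite("pics/fin.png",np.vstack([im,im2])[:,:,::-1])
E
```

```text
[ 1.52579097 -3.12038513 12.36190127] [ 1.17774084  0.96117365 -4.22847848] 34.3
[ 0.7831916  -0.0336452   0.11698265] 49.57460532755302 37.2917
handle None 0
bar 54 ((573.0891723632812, 202.70973205566406), (46.93659973144531, 13.430521965026855), 8.140586853027344)
block 1212 ((507.17974853515625, 194.08831787109375), (62.050254821777344, 50.05739974975586), 6.132449150085449) 69.88197621168248
bar 251 ((574.8319702148438, 201.67491149902344), (47.33258056640625, 12.590140342712402), 6.325180530548096)
```

View pics/fin.png

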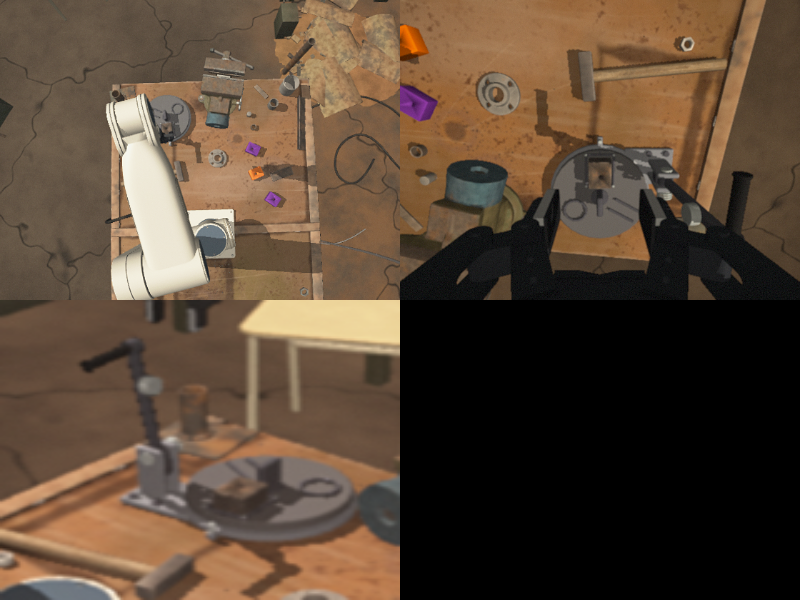

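The final views show the lever upright at rest (scene crop, handle at about (110,355)), the block seated at 6.1°, the bar at 6.3° (pin 6.1–6.5°), and the robot clear of everything. I'll hand it in.

```bash
python3 -c "
from plant import *
print(hand_in(),get_state()['clock'])"
```

```text
the job is handed in; nothing more can be done
the job is handed in; nothing more can be done
```

I turned the dial in line with the index pin, seated the block in the rectangular nest, held the lever at its stop for 1.3 s and guided it back up to rest. The job was handed in at about 37 s; no verdict was shown.

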